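Hold a spring clip open around the bedside card

ROBOT

A 6-joint arm with a two-finger parallel gripper is mounted at the origin on the work surface. World frame = base frame: x ahead of the robot, y to its left, z up, the work surface at z = 0. Lengths are in mm, angles in rad, forces in N, time in s.
With the tool pointing down it reaches from about 300 to 875 mm from the base axis. Payload 4.2 kg.
Tool frame: the origin (TCP) lies on the front face of the gripper's body, between the roots of the fingers; the fingertips stand 73 mm ahead of it and the grasp point (between the pads) lies 54 mm ahead of it; z points along the fingers, y is the line along which they close (so a half turn about z gives the same grasp; the last joint's range is limited). The gripper opens to 85 mm and grips with 20 to 120 N. Pads are 22 mm wide; open, the fingers measure 114 mm over their backs; the gripper's body (76 mm by 85 mm) begins 54 mm behind the grasp point. The pads swing forward as they close: fully open they stand 13 mm farther back than shut.
Start: joints at [-1.169, 0.32, 1.565, -0, 1.257, -0.02], TCP at [235.409, -524.611, 303.938] pointing down, gripper open.
Joint ranges: [-3.11, 3.11], [-0.84, 2.01], [0.21, 2.61], [-1.34, 4.49], [0.05, 2.63], [-2.56, 2.56]. Speed limits (rad/s): [2.57, 2.57, 3.14, 3.14, 3.14, 3.14].

INTERFACE

Orientations are given as [roll, pitch, yaw] about the fixed x, y, z axes, in that order (R = Rz(yaw) Ry(pitch) Rx(roll)).
In Python, from station import sense, read_camera, camera_info, job_done gives the robot as it stands. The module is installed in compiled form; this text tells all that it offers.
- The arm moves only by the tool drive_tool, never from a script. Its argument "targets" is a list of rows, each an object of numbers: "rx", "ry", "rz": the turn, a rotation vector about the tool's x, y, z each as a share of 90 degrees, from -1 to 1; "dx", "dy", "dz": the shift along the tool's x, y, z each as a share of 25 cm, from -1 to 1; "hand": the opening, from -1 (shut) to 1 (fully open). A call has 1 to 20 rows; each row is the pose to reach, as a shift and turn from the pose commanded when the call began, along the tool's axes at that moment; what a row does not reach only later rows make up. A row lasts 1/8 s, in which the tool goes at most 62.5 mm and 10.7 degrees, less where a joint would pass 70% of its speed; a pose out of reach is approached as far as the arm can. A call with a number of a shift or a turn outside -1 to 1 is refused whole. A call with a gripper value outside its range is refused whole. The fingers move at their own pace and stop on an object; "grip_force" is the grip in N (left out, the last holds). Time passes only in rows, so rows that repeat a pose let the fingers close. It gives the time, the measured TCP pose, the force, the opening and the grip force at its end, in the units of the state.
- sense(): the state, without advancing time (a new reading comes with each control period).
- read_camera(name): name is "scene" or "top" or "wrist"; returns the picture (480x640x3 uint8, red, green, blue); there is no depth.
- camera_info(name): a dict with "vfov" (degrees; the focal length in pixels is half the picture's height over the tangent of half this angle, whatever the lens; pixels are square), "cx", "cy" (the principal point, pixels), "dist" ([k1, k2, p1, p2, k3] as OpenCV has them; the pictures are not rectified), "world_to_cam" (4x4, takes a point from world to camera coordinates); the wrist camera has in their place "mount" (4x4, takes a point from camera to tool coordinates, whose origin is the TCP and whose axes are the flange's). Camera axes: x right, y up, looking along -z (the intrinsics and any distortion apply to the point x, -y, -z); pixel columns grow to the right and rows downward; lengths in mm; the calibration is good to about 2 mm. A picture is of the moment at which its call begins: read the wrist's pose just before it. camera_info takes no time and is no camera call.
- job_done(): hands the job in; it is judged then, once.
The state is a dict: "time_s": time; "qpos": joint angles; "qvel": joint speeds; "joint_efforts": joint torques, N m; "eef_pos": TCP position; "eef_rot": TCP orientation; "force": force on the tool from outside, world axes, zero at the start; "moment": the same for the moment, N m; "finger_gap": finger opening in mm; "gripper_force": force on a finger pad.
Only numpy, scipy, OpenCV 4.12 (cv2) and the standard library are available. Lean on these libraries where they do the work, as an engineer would, in place of code of your own. Each camera call takes 0.05 s, during which the arm holds its last target. There are 200 camera calls.

TASK

First push the bedside card stand's thumb tab so that the white card slides out of its metal sleeve until the carriage clicks home at the end of its slide. Then pick up the spring clip by its two levers, squeeze it wide open, and bring the gaping jaws level around the upright free edge of the card, about half-way up, with one to three centimetres of card between the jaws and the clip clear of card and stand throughout, ready for me to slip a prescription in. Finish while still holding the clip squeezed open there, without letting go, and leave the torch, bangles, tiffin and bottle where they are.

Things in the scene. Friction and masses are not known exactly. Their poses are not given: they have to be found in the camera images.
- stand: Fixed wooden card stand. Origin on the underside; x is the way its card slides out, y across, z up. Base x -110 to +35 mm, 70 wide, 18 high. Open-topped metal sleeve the card slides through: two upright plates x -15 to +35, z 18 to 80, y 9 to 13 mm on each side. Small catch housing at x -40 to -21, y 16 to 28, z 18 to 32 mm.
- carriage (a joint): Slide of the carriage (with card and tab) along the stand's +x, m: 0 fully in, 0.050 at the end stop; starts at 0 to 0.02. Drag 1 N; from 0.035 a spring catch resists with about 5 N, past about 0.045 it snaps the carriage to the stop at 0.050 and holds it there.
- tab_back (a point): Middle of the back face (the one to push, facing the stand's -x) of the thumb tab at the rear of the carriage, 11 mm below the tab's top. The tab is an upright grey plate 8 mm thick, 30 wide, z 29 to 71 mm; free space behind it above the base (z 18). At joint value 0 it is at stand x -88 mm. Axes as the stand's.
- card_edge (a point): Middle of the free upright edge of the card: a stiff white plate 90 mm long (from here along -x), 62 high (z 29.5 to 91.5 mm), 3 thick. Axes as the stand's: x out of the card along the slide, y through its thickness. At joint value 0 it lies 5 mm inside the sleeve's mouth; at 0.050 it juts 45 mm past sleeve and base, nothing under it.
- clip: Loose grey plastic spring clip, 90 mm long, 30 high, about 70 g, lying on its side (hinge axis upright). Origin on the underside below the pivot pin; x from the pivot to the jaw tips (40 mm), z up. Levers reach back to x -50. Shut, they are about 47 mm wide over their ends; fully squeezed, parallel and about 18 mm over the outsides, the 6 mm thick jaws gaping 23 mm at the tips.
- clip_levers (a point): Where to squeeze: mid-point between the two levers, 36 mm behind the pivot on the clip's centre line, 15 mm above its underside. Axes as the clip's: squeeze along y. It takes about 4 N on each lever to start and 9 N fully open.
- clip_left_tip (a point): Inner corner of the tip of the left (+y) jaw, half-way up the clip.
- clip_right_tip (a point): Inner corner of the tip of the right (-y) jaw, half-way up the clip; meets the left one when the clip is shut.
- clip_left (a joint): Opening angle of the left half, rad: 0 shut, 0.28 fully open against its stop.
- clip_right (a joint): Opening angle of the right half, the same as the left.
- torch: Loose black plastic torch lying down, 160 mm long, up to 44 mm thick. Leave alone. Origin underneath.
- bangles: Loose stack of glass bangles, 70 mm across, 30 mm high. Leave alone. Origin underneath.
- tiffin: Round steel three-tier tiffin, 120 mm across, 195 mm high with its bail. Leave alone. Origin underneath.
- bottle: Empty white plastic bottle with a cap, 56 mm across, 150 mm high. Leave alone. Origin underneath.
Mind the look-alikes: they are no part of the job. What is meant by the clip is not blue, and is the larger of those in its own colour. Of the things shaped like the stand, the wooden one is meant.

How it is judged (in metres and radians):
On the way, in this order (a step that is already met when the one before it is completed fails the run):
1. the carriage has clicked home (value of joint carriage above 0.047 m), for 0.2 s.
2. the clip is held off the surface, squeezed open (value of joint each of clip_left, clip_right above 0.2 rad and contact force between the fingers and clip above 1 N and height (world z) of clip above 0.015 m), for 0.2 s.
At the end, for the whole second after the job is handed in: Carriage over 47 mm; clip in the fingers (over 1 N), 15 mm up, still, open over 0.2 rad each half; jaw tips astride the card (3 mm off its mid-plane), 8 to 36 mm past its edge, within 30 mm of mid-height, 0.35 rad in line, 0.3 rad of level, touching neither card nor stand; others within 20 mm (all of step 2 and value of joint carriage above 0.047 m and ((y of clip_left_tip in the frame of card_edge above 0.003 m and y of clip_right_tip in the frame of card_edge below -0.003 m) or (y of clip_right_tip in the frame of card_edge above 0.003 m and y of clip_left_tip in the frame of card_edge below -0.003 m)) and x of clip_left_tip in the frame of card_edge between -0.036 and -0.008 m and x of clip_right_tip in the frame of card_edge between -0.036 and -0.008 m and z of clip_left_tip in the frame of card_edge between -0.03 and 0.03 m and z of clip_right_tip in the frame of card_edge between -0.03 and 0.03 m and angle between the x axis of clip and the x axis of card_edge, either way round below 0.35 rad and angle between clip's own z axis and vertical below 0.3 rad and contact force between clip and stand below 0.05 N and linear speed of clip below 0.03 m/s and distance of each of torch, bangles, tiffin, bottle from where it was at the start of the episode below 0.02 m); the arm keeps its last pose, push and grip.
It fails at once if the clip bumps or pinches the card or stand (contact force between clip and stand above 2 N).
It fails at once if the torch is disturbed (distance of torch from where it was at the start of the episode above 0.03 m).
It fails at once if the bangle stack is disturbed (distance of bangles from where it was at the start of the episode above 0.03 m).
It fails at once if the tiffin is disturbed (distance of tiffin from where it was at the start of the episode above 0.03 m).
It fails at once if the bottle is disturbed (distance of bottle from where it was at the start of the episode above 0.03 m).
It also fails if it takes over 51 s, if anything falls off the work surface, if the arm or the gripper's body presses on something with over 40 N, if the wrist force passes 120 N, or if a joint passes its speed limit or range.

## Working session

There is one attempt and no reset: what is moved stays moved. The work goes in short steps, Python scripts to look and compute and a tool call to move; the robot and the scene stay as the last step left them, time stands still between calls to the robot, and variables do not carry over. Pictures are saved under pics/ and viewed, at most 13 in all, crops included, and the job is handed in when it is done.

Besides the shell and the picture viewer there is one more tool, called after ">>>" by a JSON object that holds its "op" and its "data". drive_tool: Moves the arm, as the interface text tells. Shift numbers are shares of 25 cm and turn numbers shares of 90 degrees, none past 1 either way. Its arguments: {"type":"object","properties":{"targets":{"type":"array"},"grip_force":{"type":"number"}},"required":["targets"]}

```bash
mkdir -p pics; python3 - <<'E'
from station import *
import cv2,numpy as np
for n in("scene","top"):
    im=read_camera(n); cv2.imwrite(f"pics/{n}0.png",im[...,::-1]); print(n,camera_info(n))
print(camera_info("wrist")); s=sense(); print(s)
E
```

```text
scene {'vfov': 52.489175847459805, 'cx': 316.6596471422935, 'cy': 238.2223765285648, 'dist': array([0.04072704, 0.        , 0.        , 0.        , 0.        ]), 'world_to_cam': array([[ 1.75585506e-01,  9.84462357e-01, -1.89674844e-03,
        -6.90689800e+01],
       [-8.19915438e-01,  1.47303312e-01,  5.53209190e-01,
         4.25812919e+02],
       [ 5.44893021e-01, -9.55803421e-02,  8.33040212e-01,
        -1.58071955e+03],
       [ 0.00000000e+00,  0.00000000e+00,  0.00000000e+00,
         1.00000000e+00]])}
top {'vfov': 50.46036864103528, 'cx': 311.0288990126334, 'cy': 245.7331609512799, 'dist': array([-0.05481889,  0.        ,  0.        ,  0.        ,  0.        ]), 'world_to_cam': array([[-4.10234888e-03, -9.99853724e-01, -1.66042627e-02,
        -1.40979107e+01],
       [ 9.85165877e-01, -6.88957518e-03,  1.71466407e-01,
        -5.43602169e+02],
       [-1.71555722e-01, -1.56545380e-02,  9.85050034e-01,
        -1.15854230e+03],
       [ 0.00000000e+00,  0.00000000e+00,  0.00000000e+00,
         1.00000000e+00]])}
{'vfov': 59.09922668841513, 'cx': 321.24234389444575, 'cy'
[... 438 characters left out ...]
0000000e+00]])}
{'time_s': 0.1, 'qpos': array([-1.16900637e+00,  3.20227237e-01,  1.56558322e+00,  3.10924967e-06,
        1.25737369e+00, -1.99862259e-02]), 'qvel': array([ 0.00081279, -0.00185735, -0.00240859,  0.00043778, -0.00123659,
        0.00135663]), 'joint_efforts': array([-2.18353312e-04, -4.16408479e+01, -2.34705269e+01, -5.90207674e-05,
        4.87778874e-03, -1.99349392e-05]), 'eef_pos': array([ 235.27971184, -524.31480549,  303.15648462]), 'eef_rot': array([-3.14000153e+00, -3.47615452e-05,  4.21775195e-01]), 'force': array([ 0.03392735, -0.29453721,  0.04637134]), 'moment': array([-0.04239197, -0.05412594,  0.00949041]), 'gripper_force': 0.0, 'finger_gap': 85.32954707465981}
```

View pics/top0.png

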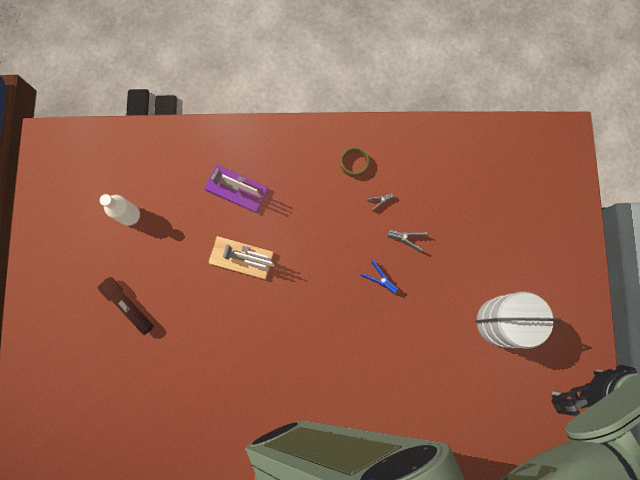

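View pics/scene0.png

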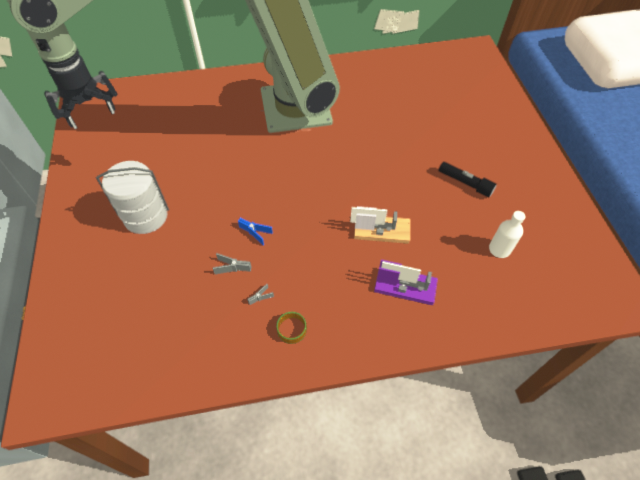

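```bash
cat > h.py <<'E'
import numpy as np,cv2
from station import *
from scipy.spatial.transform import Rotation as R
def K(i):
    f=240/np.tan(np.radians(i["vfov"]/2)); return np.array([[f,0,i["cx"]],[0,f,i["cy"]],[0,0,1]])
def cam(n,s=None):
    i=camera_info(n)
    if n!="wrist": T=i["world_to_cam"]
    else:
        M=np.eye(4); M[:3,:3]=R.from_euler("xyz",s["eef_rot"]).as_matrix(); M[:3,3]=s["eef_pos"]
        T=np.linalg.inv(M@i["mount"])
    return K(i),i["dist"],np.diag([1,-1,-1,1])@T
def plane(c,px,z):
    k,d,T=c; u=cv2.undistortPoints(np.array(px,float).reshape(-1,1,2),k,d)[:,0]
    r=np.c_[u,np.ones(len(u))]@T[:3,:3]; o=-T[:3,:3].T@T[:3,3]
    return o+r*((z-o[2])/r[:,2])[:,None]
def proj(c,p):
    k,d,T=c; return cv2.projectPoints(np.array(p,float).reshape(-1,1,3),cv2.Rodrigues(T[:3,:3])[0],T[:3,3],k,d)[0][:,0]
E
python3 - <<'E'
from h import *
im=cv2.imread("pics/top0.png"); hsv=cv2.cvtColor(im,cv2.COLOR_BGR2HSV); c=cam("top")
a=cv2.resize(im[220:290,195:295],None,fx=7,fy=7,interpolation=2)[:,:400*2]
b=cv2.resize(im[185:265,355:445],None,fx=7,fy=7,interpolation=2)
o=np.zeros((600,800,3),np.uint8); a=cv2.resize(im[225:290,200:300],(400,260),interpolation=2); b=cv2.resize(im[185:300,345:445],(400,460),interpolation=2)
o[:260,:400]=a;o[:460,400:]=b; cv2.imwrite("pics/crop.png",o)
# wood
roi=np.zeros(im.shape[:2],np.uint8); roi[230:285,200:280]=1
m=((hsv[...,0]>12)&(hsv[...,0]<25)&(hsv[...,2]>150)&(roi>0)).astype(np.uint8)
print("wood",m.sum()); pts=cv2.findNonZero(m)[:,0]; p=plane(c,pts,18)[:,:2].astype(np.float32)
r=cv2.minAreaRect(p); print(r,cv2.boxPoints(r))
roi[:]=0; roi[222:262,383:435]=1
m=((hsv[...,1]<70)&(hsv[...,2]>75)&(roi>0)).astype(np.uint8); pts=cv2.findNonZero(m)[:,0]
p=plane(c,pts,30)[:,:2].astype(np.float32); r=cv2.minAreaRect(p);print("clip",len(p),r,cv2.boxPoints(r))
E
```

```text
wood 1281
((520.4498291015625, 150.533203125), (154.8308868408203, 70.08390808105469), 74.00350952148438) [[465.43073  85.77221]
 [532.80084  66.45858]
 [575.46893 215.29419]
 [508.09882 234.60782]]
clip 236 ((557.4985961914062, -246.8458251953125), (91.56722259521484, 47.3980712890625), 86.16937255859375) [[ 530.7938  -290.94388]
 [ 578.08606 -294.1104 ]
 [ 584.20337 -202.74777]
 [ 536.91113 -199.58124]]
```

View pics/crop.png

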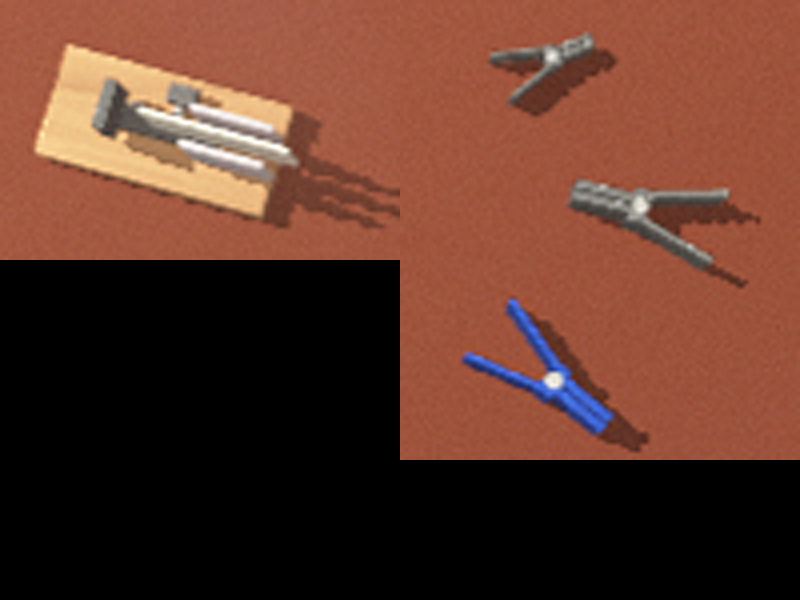

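```bash
cat >> h.py <<'E'
def goal(xyz,yaw):
    s=sense(); A=R.from_euler("xyz",s["eef_rot"]); B=R.from_euler("xyz",[np.pi,0,yaw])
    d=A.inv().apply(np.array(xyz)-s["eef_pos"])/250; r=(A.inv()*B).as_rotvec()/(np.pi/2)
    print("d",d.round(4),"r",r.round(4),"t",round(s["time_s"],2),"pos",s["eef_pos"].round(1),"rot",s["eef_rot"].round(4),"F",s["force"].round(1),"gap",round(s["finger_gap"],1),s["gripper_force"])
E
python3 -c "
from h import *
goal([560,-250,300],1.5)
goal([520,150,300],1.29)"
```

```text
d [ 1.6342 -0.4693  0.0134] r [-9.000e-04 -6.000e-04 -6.864e-01] t 0.1 pos [ 235.3 -524.3  303.2] rot [-3.14   -0.      0.4218] F [ 0.  -0.3  0. ] gap 85.3 0.0
d [ 2.1433 -1.9946  0.0159] r [-9.000e-04 -5.000e-04 -5.527e-01] t 0.1 pos [ 235.3 -524.3  303.2] rot [-3.14   -0.      0.4218] F [ 0.  -0.3  0. ] gap 85.3 0.0
```

>>> {"op": "drive_tool", "data": {"targets": [{"dx":0.25,"dy":-0.07,"dz":-0.1,"rz":-0.1},{"dx":0.5,"dy":-0.14,"dz":-0.1,"rz":-0.2},{"dx":0.75,"dy":-0.21,"rz":-0.3},{"dx":1,"dy":-0.29,"rz":-0.42},{"dx":1,"dy":-0.29,"rz":-0.42}]}}

```text
invalid input at $.targets[0]: expected keys rx, ry, rz, dx, dy, dz, hand
```

```bash
python3 -c "
from h import *
goal([560,-250,300],1.5)"
```

```text
d [ 1.6342 -0.4693  0.0134] r [-9.000e-04 -6.000e-04 -6.864e-01] t 0.1 pos [ 235.3 -524.3  303.2] rot [-3.14   -0.      0.4218] F [ 0.  -0.3  0. ] gap 85.3 0.0
```

>>> {"op": "drive_tool", "data": {"targets": [{"rx":0,"ry":0,"rz":-0.1,"dx":0.25,"dy":-0.07,"dz":-0.05,"hand":1},{"rx":0,"ry":0,"rz":-0.2,"dx":0.5,"dy":-0.14,"dz":-0.05,"hand":1},{"rx":0,"ry":0,"rz":-0.3,"dx":0.75,"dy":-0.21,"dz":0,"hand":1},{"rx":0,"ry":0,"rz":-0.42,"dx":1,"dy":-0.29,"dz":0,"hand":1},{"rx":0,"ry":0,"rz":-0.42,"dx":1,"dy":-0.29,"dz":0,"hand":1}]}}

```text
time_s: 0.72
eef_pos: [435.9, -353.5, 303.3]
eef_rot: [-3.141, -0.001, 1.086]
force: [-0.1, -0.8, 0.1]
finger_gap: 85.5
gripper_force: 0.0
```

```bash
python3 -c "
from h import *
goal([560,-250,300],1.5)"
```

```text
d [0.5977 0.2463 0.0133] r [-0.0005 -0.0007 -0.2635] t 0.72 pos [ 435.9 -353.5  303.3] rot [-3.1405e+00 -9.0000e-04  1.0861e+00] F [-0.1 -0.8  0.1] gap 85.5 0.0
```

>>> {"op": "drive_tool", "data": {"targets": [{"rx":0,"ry":0,"rz":-0.13,"dx":0.3,"dy":0.12,"dz":0,"hand":1},{"rx":0,"ry":0,"rz":-0.26,"dx":0.6,"dy":0.25,"dz":0,"hand":1},{"rx":0,"ry":0,"rz":-0.26,"dx":0.6,"dy":0.25,"dz":0,"hand":1},{"rx":0,"ry":0,"rz":-0.26,"dx":0.6,"dy":0.25,"dz":0,"hand":1},{"rx":0,"ry":0,"rz":-0.26,"dx":0.6,"dy":0.25,"dz":0,"hand":1}]}}

```text
time_s: 1.35
eef_pos: [558.6, -254.0, 303.6]
eef_rot: [-3.14, 0.001, 1.488]
force: [-0.4, -0.2, 0.2]
finger_gap: 85.4
gripper_force: 0.0
```

```bash
python3 -c "
from h import *
goal([520,150,300],1.29)
s=sense(); im=read_camera('wrist'); cv2.imwrite('pics/w1.png',im[...,::-1])
import pickle; pickle.dump(s,open('w1.pkl','wb'))
"
```

```text
d [ 1.5978 -0.2871  0.0138] r [-0.0008  0.0004  0.1263] t 1.35 pos [ 558.6 -254.   303.6] rot [-3.1402e+00  5.0000e-04  1.4884e+00] F [-0.4 -0.2  0.2] gap 85.4 0.0
```

View pics/w1.png

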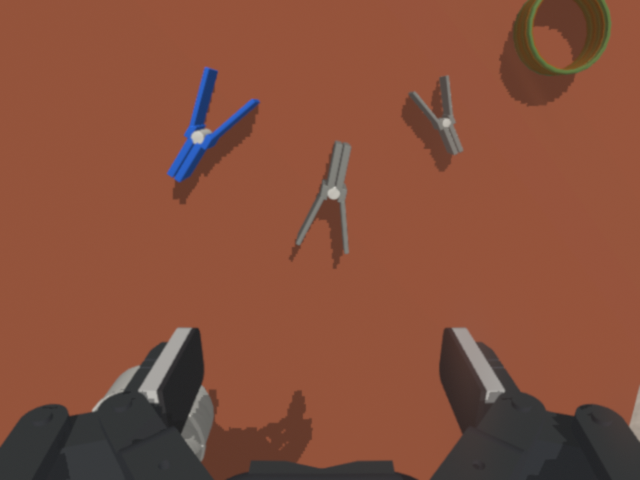

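```bash
python3 - <<'E'
from h import *
import pickle
s=pickle.load(open('w1.pkl','rb')); c=cam("wrist",s); im=cv2.imread('pics/w1.png'); hsv=cv2.cvtColor(im,cv2.COLOR_BGR2HSV)
m=((hsv[...,1]<75)&(hsv[...,2]>55)).astype(np.uint8); roi=np.zeros_like(m); roi[135:265,285:365]=1; m&=roi
n,l,st,ce=cv2.connectedComponentsWithStats(m); k=1+st[1:,4].argmax(); print(st[k])
pts=cv2.findNonZero((l==k).astype(np.uint8))[:,0]; p=plane(c,pts,30)[:,:2].astype(np.float32)
print(cv2.minAreaRect(p))
pin=((hsv[...,2]>170)&(l==k)).astype(np.uint8); q=cv2.findNonZero(pin)[:,0]; P=plane(c,[q.mean(0)],31)[0]; print("pin",len(q),q.mean(0),P)
J=plane(c,[[343,143.5]],30)[0]; L=plane(c,[[298,244],[346,252]],30); print(J,L,np.linalg.norm(J-P),np.linalg.norm(L-P,axis=1),np.linalg.norm(L[0]-L[1]))
d=J-P; print("axis jaw",np.degrees(np.arctan2(d[1],d[0]))); d=P-L.mean(0); print("axis lev",np.degrees(np.arctan2(d[1],d[0])))
# top cam cross-check
t=cam("top"); print("pin in top px",proj(t,P))
E
```

```text
[ 296  141   55  113 1793]
((567.40869140625, -246.62405395507812), (91.70733642578125, 46.02756118774414), 74.11528015136719)
pin 102 [333.38235294 192.87254902] [ 568.52612313 -242.67461567   31.        ]
[ 579.12812218 -203.47017218   30.        ] [[ 535.00250017 -284.90215274   30.        ]
 [ 575.65291539 -295.53431497   30.        ]] 40.62500182063255 [53.92585821 53.34734275] 42.017843017927845
axis jaw 74.86754399607861
axis lev 74.48500227195161
pin in top px [[404.94022508 235.96407112]]
```

>>> {"op": "drive_tool", "data": {"targets": [{"rx":0,"ry":0,"rz":0.03,"dx":0.25,"dy":-0.04,"dz":0,"hand":1},{"rx":0,"ry":0,"rz":0.06,"dx":0.5,"dy":-0.09,"dz":0,"hand":1},{"rx":0,"ry":0,"rz":0.09,"dx":0.75,"dy":-0.13,"dz":0,"hand":0},{"rx":0,"ry":0,"rz":0.12,"dx":1,"dy":-0.18,"dz":0,"hand":-1},{"rx":0,"ry":0,"rz":0.12,"dx":1,"dy":-0.18,"dz":0,"hand":-1}]}}

```text
time_s: 2.02
eef_pos: [533.6, 1.6, 304.3]
eef_rot: [-3.142, -0.0, 1.304]
force: [-0.4, -0.2, -0.0]
finger_gap: 32.0
gripper_force: 0.0
```

>>> {"op": "drive_tool", "data": {"targets": [{"rx":0,"ry":0,"rz":0,"dx":0.2,"dy":0.0,"dz":0,"hand":-1},{"rx":0,"ry":0,"rz":0,"dx":0.45,"dy":0,"dz":0,"hand":-1},{"rx":0,"ry":0,"rz":0,"dx":0.65,"dy":0.0,"dz":0,"hand":-1},{"rx":0,"ry":0,"rz":0,"dx":0.65,"dy":0,"dz":0,"hand":-1},{"rx":0,"ry":0,"rz":0,"dx":0.65,"dy":0,"dz":0,"hand":-1},{"rx":0,"ry":0,"rz":0,"dx":0.65,"dy":0,"dz":0,"hand":-1}]}}

```text
time_s: 2.78
eef_pos: [578.0, 154.3, 304.0]
eef_rot: [3.141, 0.001, 1.299]
force: [-0.3, 0.4, 0.3]
finger_gap: -0.1
gripper_force: 0.0
```

```bash
python3 -c "
from h import *
s=sense(); im=read_camera('wrist'); cv2.imwrite('pics/w2.png',im[...,::-1])
goal([520,150,300],1.29)
import pickle; pickle.dump(s,open('w2.pkl','wb'))
"
```

```text
d [-0.0795 -0.2186  0.0165] r [0.0002 0.0003 0.0058] t 2.83 pos [578.  154.5 304.1] rot [3.1413e+00 4.0000e-04 1.2990e+00] F [ 0.4 -0.8  0.2] gap -0.0 0.0
```

View pics/w2.png

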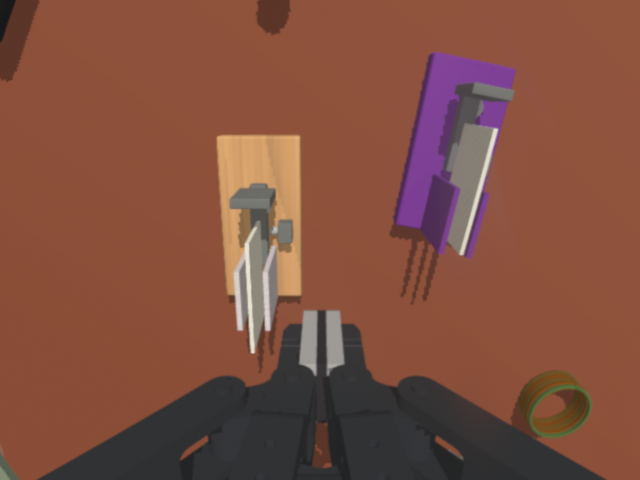

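```bash
python3 - <<'E'
from h import *
import pickle
s=pickle.load(open('w2.pkl','rb')); c=cam("wrist",s); im=cv2.imread('pics/w2.png'); hsv=cv2.cvtColor(im,cv2.COLOR_BGR2HSV)
m=((hsv[...,0]>11)&(hsv[...,0]<25)&(hsv[...,2]>150)).astype(np.uint8); m[:, 340:]=0;m[:120]=0;m[310:]=0
m=cv2.morphologyEx(m,cv2.MORPH_OPEN,np.ones((3,3)))
p=plane(c,cv2.findNonZero(m)[:,0],18)[:,:2].astype(np.float32); r=cv2.minAreaRect(p);print(r,cv2.boxPoints(r))
q=plane(c,[[218.5,136],[300,135.5],[300.5,295]],18); print("corners",q.round(1),np.linalg.norm(q[0]-q[1]),np.linalg.norm(q[2]-q[1]))
u=(q[2]-q[1])/np.linalg.norm(q[2]-q[1]); print("yaw",np.degrees(np.arctan2(u[1],u[0])))
org=(q[0]+q[1])/2+u*110; v=np.array([-u[1],u[0],0])
fr=lambda P:np.c_[(P-org)@u,(P-org)@v]
print("org",org)
print("tab top back corners / front",fr(plane(c,[[237,188.5],[275,188.5],[231,207],[270,207]],71)).round(1))
print("card top front, rear",fr(plane(c,[[253,352],[254,224]],91.5)).round(1))
print("sleeve rear/front tops",fr(plane(c,[[240,329],[270,329],[240,250],[272,247]],80)).round(1))
print("finger px 73,60:",proj(c,[R.from_euler("xyz",s["eef_rot"]).apply([x,y,z])+s["eef_pos"] for z in(60,73,80) for x,y in((11,8),(-11,8))]).round(0))
t=cv2.imread("pics/top0.png"); print("top check base corners px",proj(cam("top"),q).round(1))
E
```

```text
((520.963623046875, 150.42315673828125), (153.57073974609375, 70.23494720458984), 74.06192016601562) [[466.11096  86.2327 ]
 [533.646    66.94629]
 [575.8163  214.61362]
 [508.28125 233.90002]]
corners [[510.7 232.4  18. ]
 [575.7 214.2  18. ]
 [535.3  75.6  18. ]] 67.53217439971071 144.403577105843
yaw -106.24776391660878
org [512.40807676 117.69562115  18.        ]
tab top back corners / front [[-76.2  -9.7]
 [-76.5  18. ]
 [-62.3 -14.9]
 [-62.6  14.1]]
card top front, rear [[ 48.6  -0.1]
 [-55.4   5.1]]
sleeve rear/front tops [[ 34.9 -11.6]
 [ 34.4  12.4]
 [-31.9  -8. ]
 [-34.5  15.8]]
finger px 73,60: [[346. 322.]
 [345. 374.]
 [344. 305.]
 [343. 354.]
 [344. 297.]
 [342. 345.]]
top check base corners px [[208.4 261.8]
 [216.6 235.4]
 [273.  251.4]]
```

```bash
python3 -c "
from h import *
goal([540,213.8,118],1.29)"
```

```text
d [ 0.1881 -0.2102  0.7444] r [0.0002 0.0003 0.0058] t 2.83 pos [578.  154.5 304.1] rot [3.1413e+00 4.0000e-04 1.2990e+00] F [ 0.4 -0.8  0.2] gap -0.0 0.0
```

>>> {"op": "drive_tool", "data": {"targets": [{"rx":0,"ry":0,"rz":0.005,"dx":0.19,"dy":-0.21,"dz":0.1,"hand":-1},{"rx":0,"ry":0,"rz":0.005,"dx":0.19,"dy":-0.21,"dz":0.2,"hand":-1},{"rx":0,"ry":0,"rz":0.005,"dx":0.19,"dy":-0.21,"dz":0.4,"hand":-1},{"rx":0,"ry":0,"rz":0.005,"dx":0.19,"dy":-0.21,"dz":0.6,"hand":-1},{"rx":0,"ry":0,"rz":0.005,"dx":0.19,"dy":-0.21,"dz":0.744,"hand":-1},{"rx":0,"ry":0,"rz":0.005,"dx":0.19,"dy":-0.21,"dz":0.744,"hand":-1},{"rx":0,"ry":0,"rz":0.005,"dx":0.19,"dy":-0.21,"dz":0.744,"hand":-1}]}}

```text
time_s: 3.7
eef_pos: [541.2, 215.9, 119.5]
eef_rot: [3.139, -0.002, 1.293]
force: [0.9, -0.3, -0.3]
finger_gap: 0.3
gripper_force: 0.0
```

```bash
python3 -c "
from h import *
o=np.array([512.4,117.7]);u=np.array([-.2773,-.9608])
x=(sense()['eef_pos'][:2]-o); print('stand x,y',x@u,x@[-u[1],u[0]])
for a in(-60,-50):goal([*(o+a*u),118],1.29)
s=sense();im=read_camera('scene');cv2.imwrite('pics/s1.png',cv2.resize(im[130:300,290:490,::-1],(700,595),interpolation=2))"
```

```text
stand x,y -102.3139450924842 0.42140597639683014
d [-0.1692 -0.0022  0.0056] r [ 0.0015 -0.001   0.0018] t 3.7 pos [541.2 215.9 119.5] rot [ 3.1393e+00 -1.5000e-03  1.2928e+00] F [ 0.9 -0.3 -0.3] gap 0.3 0.0
d [-0.2092 -0.0023  0.0056] r [ 0.0015 -0.001   0.0018] t 3.7 pos [541.2 215.9 119.5] rot [ 3.1393e+00 -1.5000e-03  1.2928e+00] F [ 0.9 -0.3 -0.3] gap 0.3 0.0
```

View pics/s1.png

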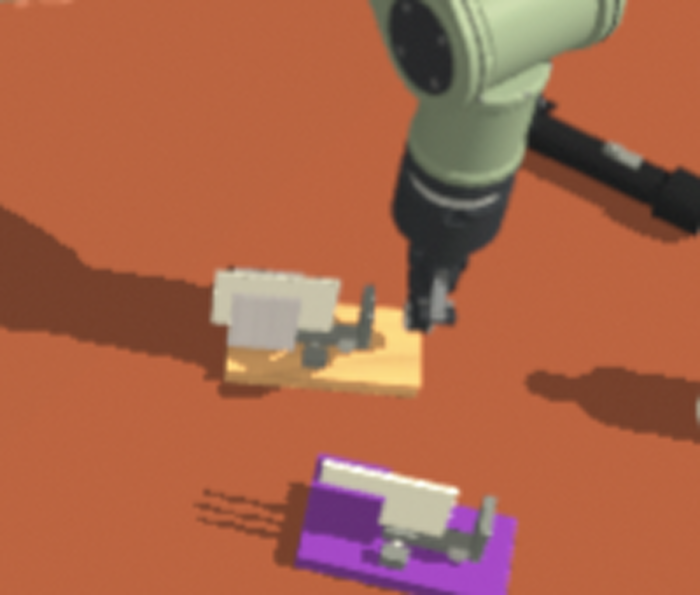

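>>> {"op": "drive_tool", "data": {"targets": [{"rx":0,"ry":0,"rz":0,"dx":-0.04,"dy":0,"dz":0,"hand":-1},{"rx":0,"ry":0,"rz":0,"dx":-0.08,"dy":0,"dz":0,"hand":-1},{"rx":0,"ry":0,"rz":0,"dx":-0.11,"dy":-0.001,"dz":0,"hand":-1},{"rx":0,"ry":0,"rz":0,"dx":-0.14,"dy":-0.002,"dz":0,"hand":-1},{"rx":0,"ry":0,"rz":0,"dx":-0.16,"dy":-0.002,"dz":0,"hand":-1},{"rx":0,"ry":0,"rz":0,"dx":-0.18,"dy":-0.002,"dz":0,"hand":-1},{"rx":0,"ry":0,"rz":0,"dx":-0.19,"dy":-0.002,"dz":0,"hand":-1},{"rx":0,"ry":0,"rz":0,"dx":-0.19,"dy":-0.002,"dz":0,"hand":-1}]}}

```text
time_s: 4.75
eef_pos: [526.6, 170.5, 117.9]
eef_rot: [3.142, 0.0, 1.294]
force: [0.7, 0.7, 0.0]
finger_gap: -0.3
gripper_force: 0.5
```

>>> {"op": "drive_tool", "data": {"targets": [{"rx":0,"ry":0,"rz":0,"dx":-0.01,"dy":0,"dz":0,"hand":-1},{"rx":0,"ry":0,"rz":0,"dx":-0.015,"dy":0,"dz":0,"hand":-1},{"rx":0,"ry":0,"rz":0,"dx":-0.02,"dy":0,"dz":0,"hand":-1},{"rx":0,"ry":0,"rz":0,"dx":-0.02,"dy":0,"dz":0,"hand":-1}]}}

```text
time_s: 5.25
eef_pos: [524.9, 165.3, 117.6]
eef_rot: [-3.141, 0.001, 1.294]
force: [-0.1, -0.8, -0.7]
finger_gap: 0.1
gripper_force: 0.0
```

```bash
python3 -c "
from h import *
o=np.array([512.4,117.7]);u=np.array([-.2773,-.9608])
s=sense();x=(s['eef_pos'][:2]-o); print('stand x,y',x@u,x@[-u[1],u[0]],'Fx',s['force'][:2]@u)
im=read_camera('scene');cv2.imwrite('pics/s2.png',cv2.resize(im[130:300,290:490,::-1],(700,595),interpolation=2))"
```

```text
stand x,y -49.17523594437759 -1.2314402795734556 Fx 0.8076461833473649
```

View pics/s2.png

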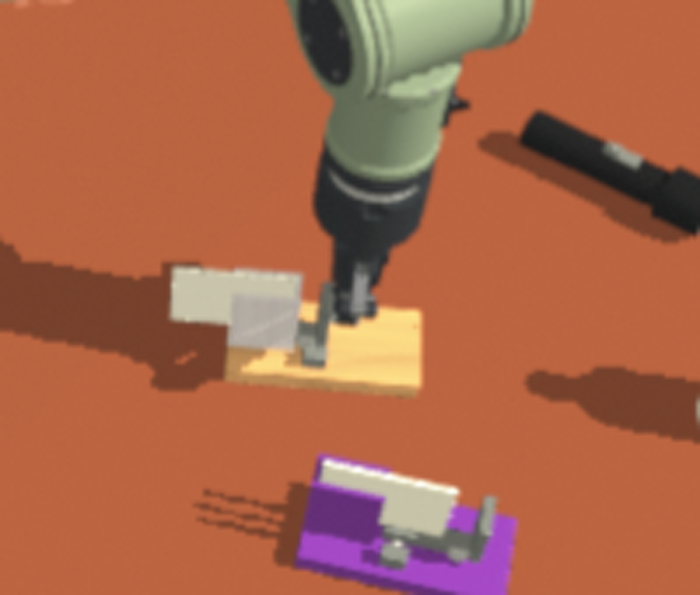

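>>> {"op": "drive_tool", "data": {"targets": [{"rx":0,"ry":0,"rz":0,"dx":-0.005,"dy":0,"dz":0,"hand":-1},{"rx":0,"ry":0,"rz":0,"dx":-0.01,"dy":0,"dz":0,"hand":-1},{"rx":0,"ry":0,"rz":0,"dx":-0.01,"dy":0,"dz":0,"hand":-1}]}}

```text
time_s: 5.68
eef_pos: [524.8, 164.4, 117.8]
eef_rot: [3.141, -0.002, 1.293]
force: [-0.4, 5.8, -2.1]
finger_gap: 0.2
gripper_force: 2.7
```

```bash
python3 -c "
from h import *
o=np.array([512.4,117.7]);u=np.array([-.2773,-.9608])
s=sense();x=(s['eef_pos'][:2]-o); print('stand x,y',x@u,x@[-u[1],u[0]],'Fx',s['force'][:2]@u)
c=cam('scene')
for p in((172,266),(213,270)):
  q=plane(c,[[290+p[0]/3.5,130+p[1]/3.5]],91.5)[0,:2]-o; print(q@u,q@[-u[1],u[0]])
goal([*(o-80*u),118],1.29)"
```

```text
stand x,y -48.255531743009506 -1.0538693930250729 Fx -5.450878200082931
79.88371077367906 -2.072983418065077
49.92461799999945 -1.4856189576541996
d [ 0.127   0.0046 -0.0005] r [ 0.0001 -0.0014  0.0017] t 5.67 pos [524.8 164.4 117.8] rot [ 3.1415e+00 -2.2000e-03  1.2926e+00] F [-0.4  5.8 -2.1] gap 0.2 2.733137346804142
```

>>> {"op": "drive_tool", "data": {"targets": [{"rx":0,"ry":0,"rz":0,"dx":0.06,"dy":0,"dz":0,"hand":-1},{"rx":0,"ry":0,"rz":0,"dx":0.1,"dy":0,"dz":-0.1,"hand":-1},{"rx":0,"ry":0,"rz":0,"dx":0.1,"dy":0,"dz":-0.3,"hand":-1},{"rx":0,"ry":0,"rz":0,"dx":0.05,"dy":0,"dz":-0.5,"hand":-1},{"rx":0,"ry":0,"rz":0,"dx":-0.2,"dy":0,"dz":-0.6,"hand":-1},{"rx":0,"ry":0,"rz":0,"dx":-0.45,"dy":0.0,"dz":-0.6,"hand":-1},{"rx":0,"ry":0,"rz":0,"dx":-0.7,"dy":-0.15,"dz":-0.6,"hand":-1},{"rx":0,"ry":0,"rz":0,"dx":-0.95,"dy":0.3,"dz":-0.6,"hand":1},{"rx":0,"ry":0,"rz":0,"dx":-1,"dy":0.5,"dz":-0.6,"hand":1},{"rx":0,"ry":0,"rz":0,"dx":-1,"dy":0.6,"dz":-0.6,"hand":1}]}}

```text
time_s: 6.92
eef_pos: [589.3, -111.5, 268.5]
eef_rot: [3.141, 0.001, 1.293]
force: [1.3, 0.4, -0.4]
finger_gap: 54.4
gripper_force: 0.0
```

```bash
python3 -c "
from h import *
goal([558.9,-277.4,150],1.3)"
```

```text
d [-0.6711  0.0649  0.4743] r [ 0.0005  0.0003 -0.0047] t 6.92 pos [ 589.3 -111.5  268.5] rot [3.1409e+00 5.0000e-04 1.2927e+00] F [ 1.3  0.4 -0.4] gap 54.4 0.0
```

>>> {"op": "drive_tool", "data": {"targets": [{"rx":0,"ry":0,"rz":-0.005,"dx":-0.22,"dy":0.03,"dz":0.1,"hand":1},{"rx":0,"ry":0,"rz":-0.005,"dx":-0.45,"dy":0.06,"dz":0.2,"hand":1},{"rx":0,"ry":0,"rz":-0.005,"dx":-0.67,"dy":0.065,"dz":0.35,"hand":1},{"rx":0,"ry":0,"rz":-0.005,"dx":-0.67,"dy":0.065,"dz":0.45,"hand":1},{"rx":0,"ry":0,"rz":-0.005,"dx":-0.67,"dy":0.065,"dz":0.45,"hand":1},{"rx":0,"ry":0,"rz":-0.005,"dx":-0.67,"dy":0.065,"dz":0.45,"hand":1}]}}

```text
time_s: 7.68
eef_pos: [559.0, -275.2, 156.5]
eef_rot: [3.14, 0.0, 1.302]
force: [0.4, 0.1, 0.0]
finger_gap: 85.2
gripper_force: 0.0
```

```bash
python3 - <<'E'
from h import *
s=sense(); im=read_camera("wrist")[...,::-1]; cv2.imwrite("pics/w3.png",im); c=cam("wrist",s)
hsv=cv2.cvtColor(np.ascontiguousarray(im),cv2.COLOR_BGR2HSV)
px=proj(c,[568.5,-242.7,31])[0]; print("expected pin px",px)
m=((hsv[...,2]>170)&(hsv[...,1]<60)).astype(np.uint8); y,x=np.mgrid[:480,:640]; m[np.hypot(x-px[0],y-px[1])>35]=0
q=cv2.findNonZero(m)[:,0]; print(len(q),q.mean(0),plane(c,[q.mean(0)],31))
goal([558.9,-277.4,80],1.3)
E
```

```text
expected pin px [323.69501056 211.33004843]
304 [323.71052632 211.43421053] [[ 568.49369431 -242.75137634   31.        ]]
d [-0.0091  0.0008  0.3079] r [0.0017 0.0004 0.0017] t 7.72 pos [ 559.1 -275.1  157. ] rot [3.1390e+00 7.0000e-04 1.3027e+00] F [-0.6 -0.4  0.9] gap 85.5 0.0
```

View pics/w3.png

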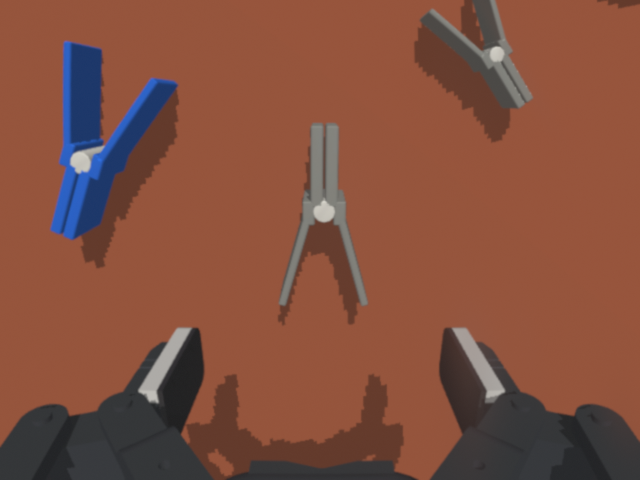

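>>> {"op": "drive_tool", "data": {"targets": [{"rx":0,"ry":0,"rz":0,"dx":-0.009,"dy":0.001,"dz":0.1,"hand":1},{"rx":0,"ry":0,"rz":0,"dx":-0.009,"dy":0.001,"dz":0.2,"hand":1},{"rx":0,"ry":0,"rz":0,"dx":-0.009,"dy":0.001,"dz":0.28,"hand":1},{"rx":0,"ry":0,"rz":0,"dx":-0.009,"dy":0.001,"dz":0.305,"hand":1},{"rx":0,"ry":0,"rz":0,"dx":-0.009,"dy":0.001,"dz":0.305,"hand":1},{"rx":0,"ry":0,"rz":0,"dx":-0.009,"dy":0.001,"dz":0.305,"hand":1}], "grip_force": 35}}

```text
time_s: 8.48
eef_pos: [558.4, -277.9, 80.5]
eef_rot: [3.139, 0.001, 1.302]
force: [-0.1, 0.8, -0.4]
finger_gap: 85.5
gripper_force: 0.0
```

>>> {"op": "drive_tool", "data": {"targets": [{"rx":0,"ry":0,"rz":0,"dx":0,"dy":0,"dz":0,"hand":0},{"rx":0,"ry":0,"rz":0,"dx":0,"dy":0,"dz":0,"hand":-0.3},{"rx":0,"ry":0,"rz":0,"dx":0,"dy":0,"dz":0,"hand":-0.6},{"rx":0,"ry":0,"rz":0,"dx":0,"dy":0,"dz":0,"hand":-0.8},{"rx":0,"ry":0,"rz":0,"dx":0,"dy":0,"dz":0,"hand":-1},{"rx":0,"ry":0,"rz":0,"dx":0,"dy":0,"dz":0,"hand":-1},{"rx":0,"ry":0,"rz":0,"dx":0,"dy":0,"dz":0,"hand":-1},{"rx":0,"ry":0,"rz":0,"dx":0,"dy":0,"dz":0,"hand":-1}], "grip_force": 35}}

```text
time_s: 9.48
eef_pos: [559.0, -278.7, 81.0]
eef_rot: [3.137, 0.001, 1.301]
force: [-0.1, 0.2, 6.0]
finger_gap: 15.4
gripper_force: 37.4
```

>>> {"op": "drive_tool", "data": {"targets": [{"rx":0,"ry":0,"rz":0,"dx":0,"dy":0,"dz":-0.02,"hand":-1},{"rx":0,"ry":0,"rz":0,"dx":0,"dy":0,"dz":-0.06,"hand":-1},{"rx":0,"ry":0,"rz":0,"dx":0,"dy":0,"dz":-0.15,"hand":-1},{"rx":0,"ry":0,"rz":0,"dx":0,"dy":0,"dz":-0.3,"hand":-1},{"rx":0,"ry":0,"rz":0,"dx":0,"dy":0,"dz":-0.45,"hand":-1},{"rx":0,"ry":0,"rz":0,"dx":0,"dy":0,"dz":-0.45,"hand":-1},{"rx":0,"ry":0,"rz":0,"dx":0,"dy":0,"dz":-0.45,"hand":-1}], "grip_force": 35}}

```text
time_s: 10.35
eef_pos: [557.0, -277.4, 191.1]
eef_rot: [-3.14, -0.0, 1.301]
force: [-0.8, 0.5, -0.7]
finger_gap: 15.1
gripper_force: 36.5
```

```bash
python3 - <<'E'
from h import *
s=sense(); print(s["eef_pos"],s["gripper_force"],s["finger_gap"]); im=read_camera("wrist")[...,::-1]; b=read_camera("scene")[...,::-1]
import pickle; pickle.dump(s,open("w4.pkl","wb")); cv2.imwrite("pics/w4raw.png",im)
c=cam("scene"); p=proj(c,[*s["eef_pos"][:2],s["eef_pos"][2]-55])[0].astype(int); print(p)
b=b[p[1]-60:p[1]+60,p[0]-60:p[0]+60]
o=np.zeros((480,800,3),np.uint8); o[:,:320]=im[:,160:480]; o[:,320:]=cv2.resize(b,(480,480),interpolation=2)
cv2.imwrite("pics/w4.png",o)
E
```

```text
[ 557.042873   -277.42719911  191.07405399] 36.47787809371948 15.141434986505267
[211 236]
```

View pics/w4.png

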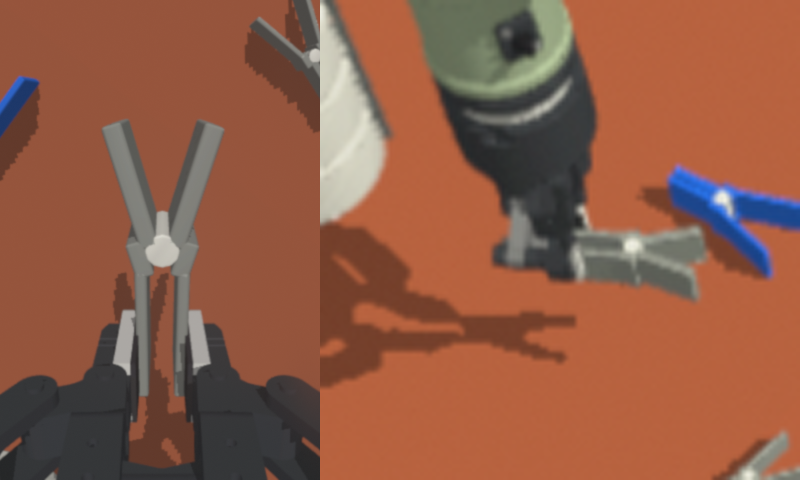

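```bash
python3 - <<'E'
from h import *
import pickle
s=pickle.load(open("w4.pkl","rb")); i=camera_info("wrist"); c=(K(i),i["dist"],np.diag([1,-1,-1,1])@np.linalg.inv(i["mount"]))
for z in(46,48,50,52,54):
    print(z,"pin",proj(c,[36,0,z-1])[0].round(1),"outer/inner tips",proj(c,[[74.5,-11.5,z],[74.5,11.5,z],[73,-17.5,z],[73,17.5,z]]).round(1).tolist())
print(plane(c,[[322,250],[287,122],[360,122],[263,127],[382,128]],50).round(1))
o=np.array([512.4,117.7]);u=np.array([-.2773,-.9608])
goal([*(o+190*u),191],1.29); goal([*(o+190*u),126.5],1.29); goal([*(o+140*u),126.5],1.29)
E
```

```text
46 pin [323.9 271.8] outer/inner tips [[281.7, 138.2], [366.8, 138.3], [259.8, 143.9], [388.7, 144.0]]
48 pin [323.9 269.2] outer/inner tips [[282.4, 137.6], [366.1, 137.7], [260.8, 143.2], [387.6, 143.4]]
50 pin [323.8 266.7] outer/inner tips [[283.0, 137.0], [365.4, 137.1], [261.8, 142.5], [386.5, 142.7]]
52 pin [323.8 264.3] outer/inner tips [[283.6, 136.4], [364.7, 136.5], [262.7, 141.9], [385.5, 142.0]]
54 pin [323.8 262. ] outer/inner tips [[284.2, 135.9], [364.0, 136.0], [263.6, 141.3], [384.5, 141.4]]
[[ 41.1  -0.6  50. ]
 [ 78.6 -10.3  50. ]
 [ 78.6   9.9  50. ]
 [ 77.3 -17.   50. ]
 [ 77.   16.1  50. ]]
d [ 0.7159 -0.6008 -0.0011] r [-0.002  -0.0004  0.0073] t 10.45 pos [ 556.9 -277.3  190.1] rot [-3.1384e+00 -6.0000e-04  1.3014e+00] F [-0.2  0.4 -0.8] gap 15.1 36.477232575416565
d [ 0.7157 -0.6     0.2569] r [-0.002  -0.0004  0.0073] t 10.45 pos [ 556.9 -277.3  190.1] rot [-3.1384e+00 -6.0000e-04  1.3014e+00] F [-0.2  0.4 -0.8] gap 15.1 36.477232575416565
d [ 0.9157 -0.5976  0.257 ] r [-0.002  -0.0004  0.0073] t 10.45 pos [ 556.9 -277.3  190.1] rot [-3.1384e+00 -6.0000e-04  1.3014e+00] F [-0.2  0.4 -0.8] gap 15.1 36.477232575416565
```

>>> {"op": "drive_tool", "data": {"targets": [{"rx":0,"ry":0,"rz":0.002,"dx":0.18,"dy":-0.15,"dz":0,"hand":-1},{"rx":0,"ry":0,"rz":0.004,"dx":0.36,"dy":-0.3,"dz":0,"hand":-1},{"rx":0,"ry":0,"rz":0.007,"dx":0.53,"dy":-0.45,"dz":0,"hand":-1},{"rx":-0.002,"ry":0,"rz":0.007,"dx":0.65,"dy":-0.56,"dz":0,"hand":-1},{"rx":-0.002,"ry":0,"rz":0.007,"dx":0.7,"dy":-0.6,"dz":0,"hand":-1},{"rx":-0.002,"ry":0,"rz":0.007,"dx":0.7,"dy":-0.6,"dz":0.05,"hand":-1},{"rx":-0.002,"ry":0,"rz":0.007,"dx":0.7,"dy":-0.6,"dz":0.15,"hand":-1},{"rx":-0.002,"ry":0,"rz":0.007,"dx":0.7,"dy":-0.6,"dz":0.25,"hand":-1},{"rx":-0.002,"ry":0,"rz":0.007,"dx":0.7,"dy":-0.6,"dz":0.25,"hand":-1},{"rx":-0.002,"ry":0,"rz":0.007,"dx":0.7,"dy":-0.6,"dz":0.25,"hand":-1}]}}

```text
time_s: 11.7
eef_pos: [460.5, -69.9, 129.2]
eef_rot: [3.138, 0.0, 1.29]
force: [0.4, -0.2, -0.2]
finger_gap: 15.5
gripper_force: 36.5
```

```bash
python3 - <<'E'
from h import *
o=np.array([512.4,117.7]);u=np.array([-.2773,-.9608])
goal([*(o+140*u),127],1.29)
s=sense(); x=s["eef_pos"][:2]-o; print(x@u,x@[-u[1],u[0]],s["gripper_force"])
im=read_camera("wrist")[...,::-1]; b=read_camera("scene")[...,::-1]; cv2.imwrite("pics/w5raw.png",im)
b=b[150:270,280:400]
o=np.zeros((480,800,3),np.uint8); o[:,:320]=im[:,160:480]; o[:,320:]=cv2.resize(b,(480,480),interpolation=2)
cv2.imwrite("pics/w5.png",o)
E
```

```text
d [ 0.2187 -0.0087  0.0087] r [ 0.0024  0.0001 -0.0003] t 11.7 pos [460.5 -69.9 129.2] rot [3.1378e+00 1.0000e-04 1.2896e+00] F [ 0.4 -0.2 -0.2] gap 15.5 36.52188777923584
194.69151697823233 2.1424056972116823 36.52188777923584
```

View pics/w5.png

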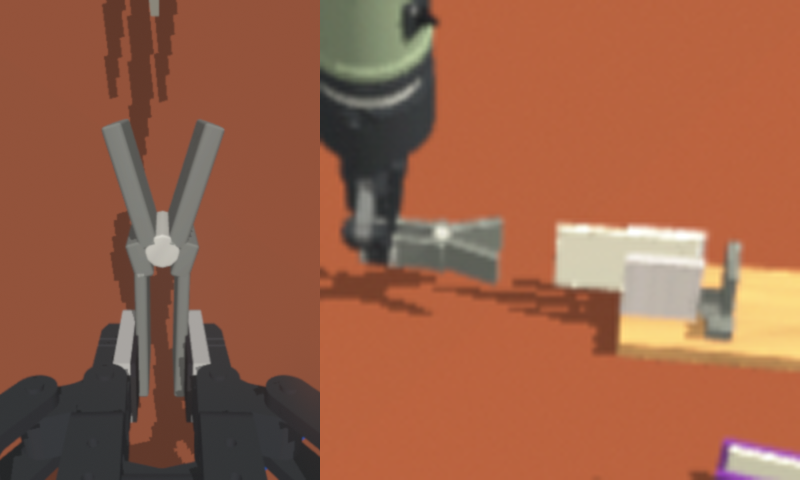

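>>> {"op": "drive_tool", "data": {"targets": [{"rx":0.002,"ry":0,"rz":0,"dx":0.0,"dy":-0.005,"dz":0.005,"hand":-1},{"rx":0.002,"ry":0,"rz":0,"dx":0.03,"dy":-0.009,"dz":0.005,"hand":-1},{"rx":0.002,"ry":0,"rz":0,"dx":0.06,"dy":-0.009,"dz":0.005,"hand":-1},{"rx":0.002,"ry":0,"rz":0,"dx":0.09,"dy":-0.009,"dz":0.005,"hand":-1},{"rx":0.002,"ry":0,"rz":0,"dx":0.11,"dy":-0.009,"dz":0.005,"hand":-1},{"rx":0.002,"ry":0,"rz":0,"dx":0.11,"dy":-0.009,"dz":0.005,"hand":-1},{"rx":0.002,"ry":0,"rz":0,"dx":0.11,"dy":-0.009,"dz":0.005,"hand":-1}]}}

```text
time_s: 12.68
eef_pos: [465.0, -42.1, 127.8]
eef_rot: [-3.141, 0.0, 1.291]
force: [-0.1, -0.5, -1.0]
finger_gap: 15.0
gripper_force: 36.5
```

```bash
python3 - <<'E'
from h import *
o=np.array([512.4,117.7]);u=np.array([-.2773,-.9608])
goal([*(o+140*u),127],1.29)
s=sense(); x=s["eef_pos"][:2]-o; print(x@u,x@[-u[1],u[0]],s["gripper_force"])
im=np.ascontiguousarray(read_camera("wrist")[...,::-1]); c=cam("wrist",s)
hsv=cv2.cvtColor(im,cv2.COLOR_BGR2HSV); m=((hsv[...,2]>150)&(hsv[...,1]<75)); m[125:]=0
for r in range(20,125,8):
    q=np.where(m[r,280:360])[0]+280
    if len(q): P=plane(c,[[q.min(),r],[q.max(),r]],91.5)[:,:2]-o; print(r,q.min(),q.max(),(P@u).round(1),(P@[-u[1],u[0]]).round(1))
cv2.imwrite("pics/w6.png",im)
E
```

```text
d [0.1067 0.0049 0.0034] r [-0.0001  0.0001  0.0004] t 12.68 pos [465.  -42.1 127.8] rot [-3.1415e+00  2.0000e-04  1.2906e+00] F [-0.1 -0.5 -1. ] gap 15.0 36.52062714099884
166.6930075666852 -1.1989447524772323 36.52062714099884
20 320 333 [64.3 64.3] [-2.4  0.6]
28 320 333 [66.1 66. ] [-2.4  0.6]
36 320 333 [67.8 67.8] [-2.4  0.6]
44 320 333 [69.6 69.6] [-2.4  0.6]
52 320 333 [71.4 71.4] [-2.4  0.7]
60 320 333 [73.2 73.2] [-2.4  0.7]
68 320 333 [75. 75.] [-2.4  0.7]
76 320 333 [76.8 76.8] [-2.4  0.7]
84 320 333 [78.6 78.6] [-2.4  0.7]
```

>>> {"op": "drive_tool", "data": {"targets": [{"rx":0,"ry":0,"rz":0,"dx":0.02,"dy":0.002,"dz":0.0,"hand":-1},{"rx":0,"ry":0,"rz":0,"dx":0.04,"dy":0.002,"dz":0,"hand":-1},{"rx":0,"ry":0,"rz":0,"dx":0.06,"dy":0.002,"dz":0,"hand":-1},{"rx":0,"ry":0,"rz":0,"dx":0.08,"dy":0.002,"dz":0,"hand":-1},{"rx":0,"ry":0,"rz":0,"dx":0.095,"dy":0.002,"dz":0,"hand":-1},{"rx":0,"ry":0,"rz":0,"dx":0.105,"dy":0.002,"dz":0,"hand":-1},{"rx":0,"ry":0,"rz":0,"dx":0.105,"dy":0.002,"dz":0,"hand":-1},{"rx":0,"ry":0,"rz":0,"dx":0.105,"dy":0.002,"dz":0,"hand":-1},{"rx":0,"ry":0,"rz":0,"dx":0.105,"dy":0.002,"dz":0,"hand":-1}]}}

```text
time_s: 13.85
eef_pos: [472.8, -17.1, 127.9]
eef_rot: [-3.142, 0.0, 1.29]
force: [-0.4, 0.2, -0.8]
finger_gap: 15.3
gripper_force: 36.5
```

```bash
python3 - <<'E'
from h import *
o=np.array([512.4,117.7]);u=np.array([-.2773,-.9608])
goal([*(o+140*u),127],1.29)
s=sense(); x=s["eef_pos"][:2]-o; print(x@u,x@[-u[1],u[0]],s["qvel"].round(3))
im=read_camera("wrist")[...,::-1]; b=read_camera("scene")[...,::-1]
b=b[150:270,280:400]
o=np.zeros((480,800,3),np.uint8); o[:,:320]=im[:,160:480]; o[:,320:]=cv2.resize(b,(480,480),interpolation=2)
cv2.imwrite("pics/w7.png",o)
E
```

```text
d [0.0021 0.0027 0.0036] r [-0.      0.0001  0.0002] t 13.85 pos [472.8 -17.1 127.9] rot [-3.1416e+00  1.0000e-04  1.2902e+00] F [-0.4  0.2 -0.8] gap 15.3 36.520546674728394
140.53506051857025 -0.6855921880183777 [0.    0.001 0.    0.    0.001 0.002]
```

View pics/w7.png

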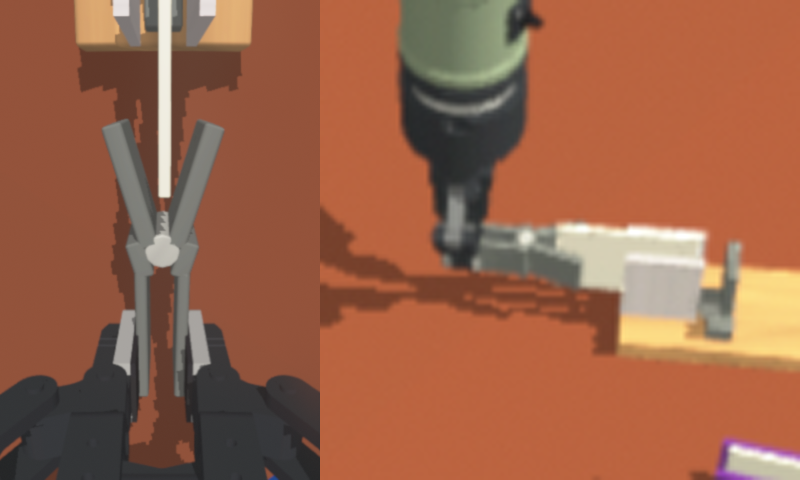

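The card (columns 158–171, edge at row 197) stands centred between the open jaws. The jaw tips, at row 122, are about 18 mm past its edge, and the clip is level with clear gaps on both sides.

```bash
python3 -c "
from station import *
print(job_done())"
```

```text
the job is handed in; nothing more can be done
None
```

The job is handed in: the carriage is pushed to its end stop, and the clip is still held squeezed open, level around the card's free edge with about 18 mm of card between the jaws and no contact seen; the result of the judging was not shown to me.

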